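# Load the pigment rack and draw the inspection lens out to the mark

### The job

Load the pigment rack in order: first the tall vial into the hole marked with one dot, then the short vial into the hole marked with two dots, each let go standing right down in its hole. Then push the lens stand's round lock button fully down, take the boom by its upright post and draw the lens out over the rack until the boom's pointer is in line with the brass rider on the scale. A spring pulls the boom back, so finish while gripping the post and holding it at the mark; leave the brush jar, the saucer and the gilded panel where they are.

Things in the scene. Friction and masses are not known exactly. Their poses are not given: they have to be found in the camera images.
- tall_vial: Loose closed round glass vial with a white cap, diameter 24 mm all the way up, 95 mm tall, about 50 g, standing on the bench. Origin: centre of its underside; z up along it.
- short_vial: The same kind of vial, diameter 24 mm, 70 mm tall, about 35 g, standing on the bench. Origin: centre of its underside; z up along it.
- hole1 (a point): Centre of the mouth of the round hole (29 mm across with a 2 mm chamfer, 30 mm deep, flat bottom) in the wooden block that has ONE black dot on its top. The block is 56 x 60 mm, its top 42 mm above the bench, fixed. The two blocks stand side by side, hole centres 60 mm apart across the boom's direction, and may be swapped.
- hole2 (a point): The same for the block with TWO black dots on its top.
- boom: Aluminium 20 mm square rod that telescopes level out of a fixed sleeve. Origin: on the rod's axis, 145 mm above the bench, right below the post. It slides out along its own -y axis by up to 200 mm and starts fully in, the post 25 mm from the sleeve's mouth. It is locked until the button is down. A spring pulls it in: 1.5 N at the start, 3.7 N at 190 mm; let go, it runs back.
- lens_center (a point): Centre of the lens on the boom's end, a level disc of radius 45 mm, 10 mm thick, 80 mm beyond the post, 145 mm above the bench. With the pointer at the rider it stands midway above the two holes, 33 mm clear of the tall vial.
- station: The fixed lens stand: white sleeve 34 mm wide, 280 mm long, top 160 mm above the bench, on two posts on a base plate 110 x 240 x 16 mm. Origin: on the bench right below the lock button; axes parallel to the boom's. Sleeve from y = -70 to +210 mm, plate from -50 to +190 mm.
- post_top (a point): Centre of the top of the boom's upright black round post (diameter 22 mm; it stands 57 mm above the rod, its top 212 mm above the bench; the upper 50 mm stand clear above the sleeve's top).
- pointer_tip (a point): Tip of the thin steel pointer on the boom's tail, 285 mm behind the post (boom's +y) and 46 mm to the boom's +x side. It moves with the boom along the scale, a narrow aluminium shelf on the sleeve's side with black ticks each 10 mm.
- rider: Small brass rider fixed on the scale's outer edge, the target mark. Origin: middle of its 4 mm wide blade, at the scale's top face; its axes are parallel to the boom's. The mark is reached when pointer tip and rider have the same position along the boom's y axis; this lies 140 to 190 mm from the start.
- button_top (a point): Centre of the top of the steel lock button (diameter 26 mm) on top of the sleeve, 95 mm behind the post when the boom is in; its top starts 172 mm above the bench. It is pushed straight down.
- lock (a joint): Travel of the lock button: 0 up (locked), 0.008 fully down (m). It resists with about 3 N and stays where it is pushed; the boom is free once it is more than 6 mm down.
- brush_jar: Loose glass jar with brushes, 76 mm across, 120 mm tall (brushes to 190 mm). Origin: centre of its underside. Bystander.
- saucer: Loose white saucer, 130 mm across, 20 mm tall. Origin: centre of its underside. Bystander.
- gilded_panel: Loose small gilded wooden panel, 80 x 120 x 24 mm, lying flat. Origin: centre of its underside. Bystander.
Things that resemble listed ones, but are neither listed nor needed, are in the scene too. What is shaped like the short_vial but blue or pink is not meant. What is shaped like the tall_vial but black or purple is not meant.

How it is judged:
On the way, in this order (a step that is already met when the one before it is completed fails the run):
1. the tall vial stands in the one-dot hole, let go (horizontal distance between tall_vial and hole1 below 0.007 m and z of tall_vial in the frame of hole1 below -0.026 m and angle between tall_vial's own z axis and vertical below 0.17 rad and contact force between the fingers and tall_vial below 0.2 N), for 0.2 s.
2. then the short vial stands in the two-dot hole, let go (horizontal distance between short_vial and hole2 below 0.007 m and z of short_vial in the frame of hole2 below -0.026 m and angle between short_vial's own z axis and vertical below 0.17 rad and contact force between the fingers and short_vial below 0.2 N), for 0.2 s.
3. then the lock button is down (value of joint lock above 0.0062 m), for 0.2 s.
4. then the boom is held at the rider (y of pointer_tip in the frame of rider between -0.004 and 0.004 m and contact force between the fingers and boom above 1 N), for 0.2 s.
At the end, for the whole second after the job is handed in: Vials in their holes: within 7 mm of the axis, underside 26 mm or more below the mouth, tilt under 0.17 rad, not touched by fingers; lock button over 6.2 mm down; fingers hold the boom (over 1 N) at rest (under 10 mm/s), pointer within 4 mm of the rider along the scale (all of step 1 and all of step 2 and all of step 4 and value of joint lock above 0.0062 m and linear speed of boom below 0.01 m/s); the arm keeps its last pose, push and grip.
It fails at once if the brush jar is pushed more than 25 mm or tipped (distance of brush_jar from where it was at the start of the episode above 0.025 m or angle between brush_jar's own z axis and vertical above 0.35 rad).
It fails at once if the saucer is pushed more than 25 mm or tipped (distance of saucer from where it was at the start of the episode above 0.025 m or angle between saucer's own z axis and vertical above 0.35 rad).
It fails at once if the gilded panel is pushed more than 25 mm or tipped (distance of gilded_panel from where it was at the start of the episode above 0.025 m or angle between gilded_panel's own z axis and vertical above 0.35 rad).
It also fails if it takes over 66 s, if anything falls off the work surface, if the arm or the gripper's body presses on something with over 40 N, if the wrist force passes 120 N, or if a joint passes its speed limit or range.

### The arm

A 6-joint arm with a two-finger parallel gripper is mounted at the origin on the work surface. World frame = base frame: x ahead of the robot, y to its left, z up, the work surface at z = 0. Lengths are in m, angles in rad, forces in N, time in s.
With the tool pointing down it reaches from about 0.4 to 0.825 m from the base axis. Payload 7 kg.
Tool frame: the origin (TCP) lies at the centre of the arm's flange, where the gripper is bolted on; the fingertips stand 178 mm ahead of it and the grasp point (between the pads) lies ahead of it (tcp_to_grasp is the z of the grasp point in the tool frame, in m); z points along the fingers, x is the direction in which the jaws open and shut, and the axes are right-handed (so a half turn about z gives the same grasp; the last joint's range is limited). The gripper opens to 88 mm and grips with 3 to 60 N. Pads are 19 mm wide; open, the fingers measure 130 mm over their backs; the gripper's body (78 mm by 193 mm) begins 47 mm behind the grasp point.
Start: joints at [-0.995, 0.359, 0.012, 0, -1.224, -0.288], TCP at [0.192, -0.647, 0.405] pointing down, gripper open.
Joint ranges: [-3.07, 3.07], [-1.43, 2.12], [-1.02, 1.25], [-3.03, 1.67], [-3.05, -0], [-3.03, 3.03]. Speed limits (rad/s): [2.39, 2.39, 3.01, 3.14, 3.14, 3.14].

### API

Orientations are given as [roll, pitch, yaw] about the fixed x, y, z axes, in that order (R = Rz(yaw) Ry(pitch) Rx(roll)).
In Python, from station import get_state, grab_frame, job_done, tcp_to_grasp gives the robot as it stands.
- The arm moves only by the tool drive_tool, never from a script. Its argument "moves" is a list of rows, each a list of 7 numbers: the shift along the tool's x, y, z in mm, then the turn, a rotation vector about the tool's x, y, z in degrees, then the closure, from -1 (fully open) to 1 (shut), so that 0 is half open. In form: [[dx, dy, dz, ax, ay, az, claw], ...]. A call has 1 to 12 rows; each row is the pose to reach, as a shift and turn from the pose commanded when the call began, along the tool's axes at that moment; what a row does not reach only later rows make up. A row lasts 1/8 s, in which the tool goes at most 62.5 mm and 10.7 degrees, less where a joint would pass 70% of its speed; a pose out of reach is approached as far as the arm can. A call with a gripper value outside its range is refused whole. The fingers move at their own pace and stop on an object; "grip_force" is the grip in N (left out, the last holds). Time passes only in rows, so rows that repeat a pose let the fingers close. It gives the time, the measured TCP pose, the force and the opening at its end, in the units of the state.
- get_state(): the state, without advancing time (a new reading comes with each control period).
- grab_frame(name): name is "scene" or "top" or "wrist"; returns a dict with "img" (384x512x3 uint8, red, green, blue), "range_z" (384x512 float32, m along the optical axis (not along the pixel's ray), 0 where there is no reading), "fovy" (degrees; the focal length in pixels is half the picture's height over the tangent of half this angle, whatever the lens; pixels are square), "cx", "cy" (the principal point, pixels), "rvec" (rotation vector, rad) and "tvec" (3), from world to camera coordinates, as OpenCV has them. Camera axes: x right, y down, z forward; pixel columns grow to the right and rows downward; lengths in m; the calibration is good to about 2 mm. A picture is of the moment at which its call begins.
- job_done(): hands the job in, once; it reports no verdict.
The state is a dict: "t": time; "q": joint angles; "qd": joint speeds; "joint_efforts": joint torques, N m; "eef_pos": TCP position; "ee_rot": TCP orientation; "force": force on the tool from outside, world axes, zero at the start; "moment": the same for the moment, N m; "width": finger opening in m.
Only numpy, scipy, OpenCV 4.12 (cv2) and the standard library are available. Lean on these libraries where they do the work, as an engineer would, in place of code of your own. Each camera call takes 0.05 s, during which the arm holds its last target. There are 200 camera calls.

## Working session

There is one attempt and no reset: what is moved stays moved. The work goes in short steps, Python scripts to look and compute and a tool call to move; the robot and the scene stay as the last step left them, time stands still between calls to the robot, and variables do not carry over. Pictures are saved under pics/ and viewed, about 8 in all and at most 12, crops included, and the job is handed in when it is done.

Besides the shell and the picture viewer there is one more tool, called after "Emit:" as name(argument=value, ...), one argument or row to a line, values as JSON. drive_tool: Moves the arm, as the interface text tells. Its arguments: {"type":"object","properties":{"moves":{"type":"array"},"grip_force":{"type":"number"}},"required":["moves"]}

```bash
mkdir -p pics; ls; cat > h.py <<'E'
import numpy as np, cv2
from station import get_state, grab_frame, tcp_to_grasp
def K(f):
    F=f['img'].shape[0]/2/np.tan(np.radians(f['fovy'])/2)
    return np.array([[F,0,f['cx']],[0,F,f['cy']],[0,0,1.]])
def grab(n,save=None):
    f=grab_frame(n); np.save(f'last_{n}.npy',f,allow_pickle=True)
    if save: cv2.imwrite(f'pics/{save}.png',f['img'][:,:,::-1])
    return f
def load(n): return np.load(f'last_{n}.npy',allow_pickle=True).item()
def ray(f,u,v):
    R=cv2.Rodrigues(np.array(f['rvec'],float))[0]; t=np.array(f['tvec'],float).ravel()
    d=R.T@np.linalg.inv(K(f))@np.array([u,v,1.]); return -R.T@t,d
def onz(f,u,v,z):
    c,d=ray(f,u,v); return c+d*(z-c[2])/d[2]
def dep(f,u,v):
    c,d=ray(f,u,v); return c+d*f['range_z'][int(round(v)),int(round(u))]
def tri(obs):
    A=np.zeros((3,3));b=np.zeros(3)
    for f,u,v in obs:
        c,d=ray(f,u,v); d/=np.linalg.norm(d); P=np.eye(3)-np.outer(d,d); A+=P;b+=P@c
    return np.linalg.solve(A,b)
def proj(f,X):
    return cv2.projectPoints(np.array(X,float).reshape(-1,3),np.array(f['rvec'],float),np.array(f['tvec'],float),K(f),None)[0].reshape(-1,2)
E
python3 - <<'E'
from h import *
print(get_state(),tcp_to_grasp)
a=grab('scene','s0');b=grab('top','t0');
for f in(a,b): print(f['fovy'],f['cx'],f['cy'],ray(f,f['cx'],f['cy']))
im=np.vstack([a['img'],b['img']])
E
cd pics; python3 -c "
import cv2
for n in('s0','t0'): cv2.imwrite(n+'b.png',cv2.resize(cv2.imread(n+'.png'),(800,600),interpolation=cv2.INTER_CUBIC))"
```

```text
pics
{'t': 0.0, 'q': array([-9.94918046e-01,  3.59351072e-01,  1.10764994e-02, -3.56588891e-04,
       -1.22409539e+00, -2.88111011e-01]), 'qd': array([ 0.00210994, -0.00125943, -0.00214304, -0.00019769, -0.0011931 ,
        0.00101752]), 'joint_efforts': array([-3.29181212e-04, -5.82721174e+01,  2.93075484e+01,  6.99774876e+00,
        7.04835678e-03, -1.70997755e-04]), 'eef_pos': array([ 0.19152412, -0.64705347,  0.40375213]), 'ee_rot': array([-3.14146688e+00, -1.60403106e-03,  1.85844206e+00]), 'force': array([ 0.63056757, -0.14503807, -0.35129156]), 'moment': array([-0.00686119,  0.02752241, -0.04241039]), 'width': 0.08745244860783374} 0.1593
47.26168985473473 255.0142905078608 199.09384131488736 (array([ 1.22113291, -0.48163707,  0.88636125]), array([-0.57238463,  0.47589275, -0.66775888]))
47.43180074447578 256.4846501774385 192.68360280787996 (array([0.503552  , 0.0749685 , 1.31486623]), array([ 0.0640094 , -0.01645151, -0.99781368]))
```

View pics/s0b.png

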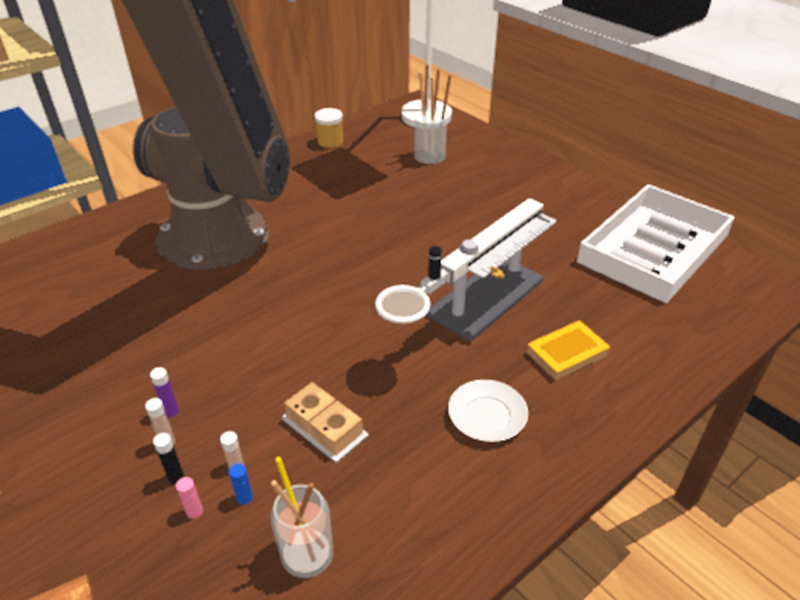

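View pics/t0b.png

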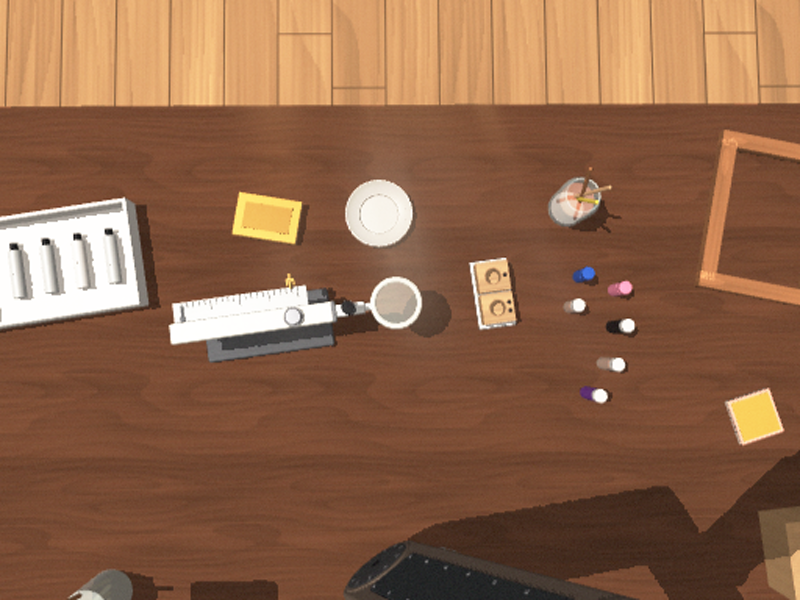

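The scene view shows clear vials at about (158,420) and (231,450) in the enlarged picture. The coloured ones are purple, black, pink and blue. The blocks are at (325,418), with the one-dot block to the left. The top view shows clear vials at (575,306) and (617,365), and the blocks at (493,292). Next I'll enlarge these areas.

```bash
cat > crop.py <<'E'
from h import *
def tile(f,u0,v0,w,h,W=400,H=300):
    c=f['img'][v0:v0+h,u0:u0+w,::-1]; c=cv2.resize(c,(W,H),interpolation=cv2.INTER_CUBIC)
    s=W/w
    for u in range((u0//10+1)*10,u0+w,10):
        cv2.line(c,(int((u-u0+.5)*s),0),(int((u-u0+.5)*s),6),(0,255,0),1); cv2.putText(c,str(u),(int((u-u0+.5)*s)-10,16),0,.32,(0,255,0),1)
    for v in range((v0//10+1)*10,v0+h,10):
        cv2.line(c,(0,int((v-v0+.5)*s)),(6,int((v-v0+.5)*s)),(0,255,0),1); cv2.putText(c,str(v),(8,int((v-v0+.5)*s)+4),0,.32,(0,255,0),1)
    return c
def mosaic(ts,name): cv2.imwrite(f'pics/{name}.png',np.vstack([np.hstack(ts[:2]),np.hstack(ts[2:])]))
E
python3 - <<'E'
from crop import *
s,t=load('scene'),load('top')
mosaic([tile(s,80,230,96,72),tile(s,172,236,72,54),tile(t,340,170,96,72),tile(t,290,160,60,45)],'m1')
for u,v in [(575,306),(617,365),(586,274),(627,326)]: print(onz(t,u/1.5625,v/1.5625,.08))
E
```

```text
[ 0.57083368 -0.26222592  0.08      ]
[ 0.46315209 -0.33571551  0.08      ]
[ 0.62911629 -0.28394586  0.08      ]
[ 0.5335398  -0.35615325  0.08      ]
```

View pics/m1.png

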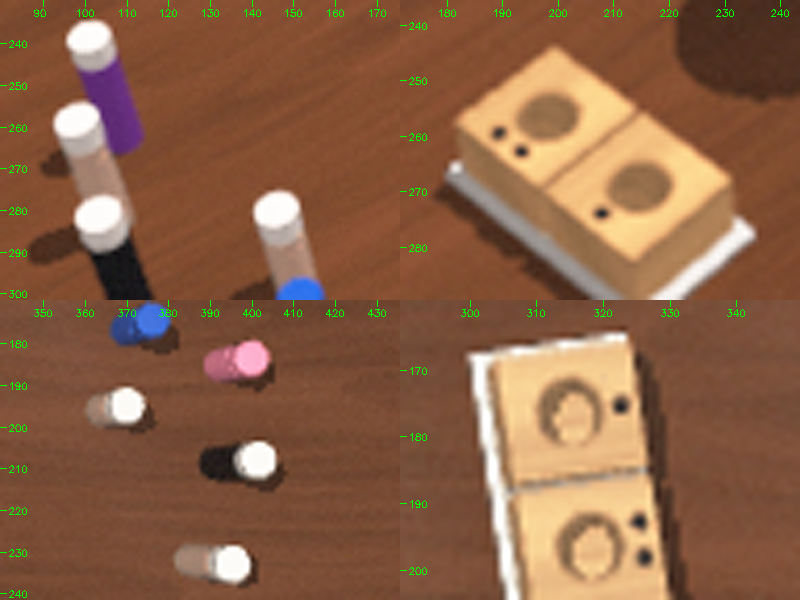

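The two clear vials are tall at scene (98,258) / top (395,233), and short at scene (146,279) / top (370,195). The others are purple, black, blue and pink, so they don't match. The one-dot hole is at scene (215,269) / top (315,176), and the two-dot hole is at scene (198,256) / top (318,196). Next I'll triangulate these and look at the stand.

```bash
python3 - <<'E'
from crop import *
s,t=load('scene'),load('top')
P={}
for n,a,b in [('tall',(98.2,257.8),(395.2,233.1)),('short',(146,279),(370,194.7)),('h1',(214.7,269.2),(315.1,176.4)),('h2',(198.3,256.4),(318.3,196.4))]:
    X=tri([(s,*a),(t,*b)]); P[n]=X; z={'tall':.095,'short':.07}.get(n,.042)
    print(n,X.round(4),'reproj',(proj(s,X)-a).round(1),'top@z',onz(t,*b,z).round(4),'depths',dep(s,*a).round(3),dep(t,*b).round(3))
print(np.linalg.norm(P['h1']-P['h2']))
mosaic([tile(s,264,124,96,72),tile(t,105,165,96,72),tile(s,270,140,48,36),tile(t,165,170,60,45)],'m2')
E
```

```text
tall [ 0.4647 -0.3322  0.0953] reproj [[0.3 0. ]] top@z [ 0.465  -0.3317  0.095 ] depths [ 0.464 -0.333  0.095] [ 0.465 -0.332  0.095]
short [ 0.574  -0.271   0.0724] reproj [[0.4 0. ]] top@z [ 0.5746 -0.2708  0.07  ] depths [ 0.569 -0.27   0.067] [ 0.574 -0.27   0.072]
h1 [ 0.631  -0.1192  0.0414] reproj [[ 0.3 -0. ]] top@z [ 0.6314 -0.1184  0.042 ] depths [ 0.618 -0.112  0.023] [ 0.634 -0.122  0.018]
h2 [ 0.5721 -0.1272  0.0426] reproj [[ 0.3 -0. ]] top@z [ 0.5726 -0.1266  0.042 ] depths [ 0.559 -0.121  0.027] [ 0.574 -0.131  0.016]
0.05943493328351038
```

View pics/m2.png

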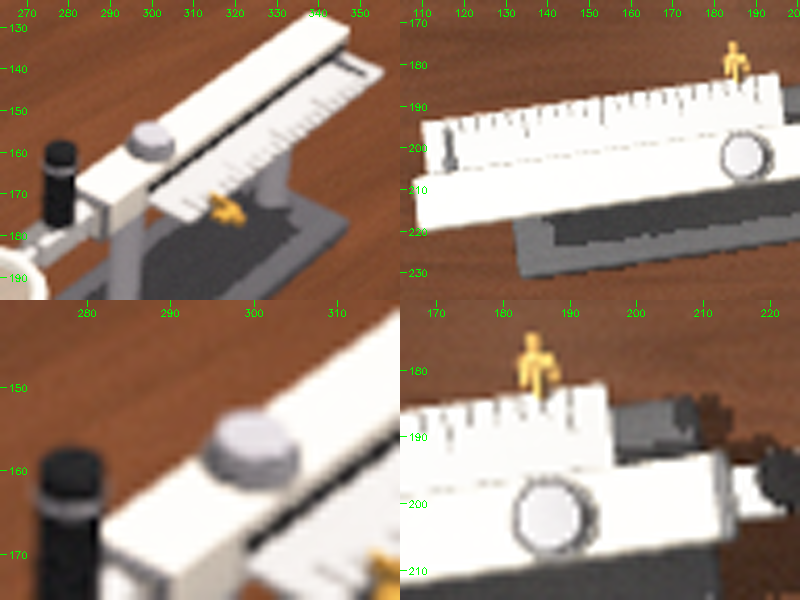

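The stand shows the post at scene (278,158), the button at scene (300,155) / top (186.5,202), the pointer at top (116,195) and the rider at top (185.5,184). The hole and vial heights agree with the text (95/72/42 mm, spacing 59.4 mm). The boom runs out along about (0.135,-0.99). Next I'll estimate the stand points and the first move.

```bash
cat > go.py <<'E'
from h import *
from scipy.spatial.transform import Rotation as Ro
def go(g,yaw):  # shift in tool axes (mm) to bring the grasp point to g, turn about tool z
    st=get_state(); R=Ro.from_euler('xyz',st['ee_rot']).as_matrix()
    Rt=Ro.from_euler('xyz',[np.pi,0,yaw])
    p=np.array(g,float)+[0,0,tcp_to_grasp]
    d=R.T@(p-st['eef_pos'])*1000
    rv=np.degrees((Ro.from_matrix(R).inv()*Rt).as_rotvec())
    print('t',st['t'],'tcp',st['eef_pos'].round(4),'width',round(st['width'],4),'shift',d.round(1),'turn',rv.round(2))
E
python3 - <<'E'
from go import *
s,t=load('scene'),load('top')
b=tri([(s,300.1,155.1),(t,186.5,202)]);print('button',b.round(4),onz(t,186.5,202,.172).round(4))
po=onz(s,278.3,158.1,.212);print('post',po.round(4),np.linalg.norm((po-b)[:2]),(po-b)/np.linalg.norm(po-b),dep(s,278.3,158.1))
p=onz(t,115.8,195.2,.145);r=onz(t,185.5,184.5,.145);print('ptr',p,'rider',r,np.linalg.norm(p-r),dep(t,116,197),dep(t,185,186))
print('purple',onz(t,599/1.5625,395/1.5625,.095),'black',onz(t,403,208,.095))
print('lens',onz(t,252.8,193,.145),'jar',onz(t,368,131,.12))
yaw=np.pi/2+np.arctan2(.0080,.0589);print(yaw)
go([.465,-.332,.18],yaw)
E
```

```text
button [0.5529 0.2374 0.1743] [0.5542 0.2391 0.172 ]
post [0.5606 0.1458 0.212 ] 0.09184642250145532 [ 0.07816075 -0.92163108  0.38011453] [0.56218142 0.14437403 0.21356927]
ptr [0.57536152 0.43111871 0.145     ] rider [0.60233365 0.24562811 0.145     ] 0.1874413485026874 [0.5701301  0.42832774 0.15227424] [0.59856278 0.24741327 0.14194125]
purple [ 0.41073585 -0.29683872  0.095     ] black [ 0.53492235 -0.35582504  0.095     ]
lens [0.57784009 0.06557231 0.145     ] jar [ 0.74892033 -0.25612788  0.12      ]
1.7057936574387078
t 0.1 tcp [ 0.1915 -0.6471  0.4038] width 0.0876 shift [224.4 351.6  64.8] turn [-0.01 -0.08  8.75]
```

Emit:
drive_tool(
  moves=[
    [224, 352, 65, 0, 0, 8.7, -0.2],
    [224, 352, 65, 0, 0, 8.7, -0.2],
    [224, 352, 65, 0, 0, 8.7, -0.2],
    [224, 352, 65, 0, 0, 8.7, -0.2],
    [224, 352, 65, 0, 0, 8.7, -0.2],
    [224, 352, 65, 0, 0, 8.7, -0.2],
    [224, 352, 65, 0, 0, 8.7, -0.2],
    [224, 352, 65, 0, 0, 8.7, -0.2],
    [224, 352, 65, 0, 0, 8.7, -0.2],
    [224, 352, 65, 0, 0, 8.7, -0.2],
  ],
  grip_force=12,
)

```text
t: 1.35
eef_pos: [0.4649, -0.3333, 0.3397]
ee_rot: [-3.142, -0.0, 1.706]
force: [0.6, 0.4, -0.1]
width: 0.0526
```

```bash
python3 - <<'E'
from go import *
f=grab('wrist','w1'); c,d=ray(f,f['cx'],f['cy']);print(f['fovy'],c,d)
go([.465,-.332,.07],1.7058)
print(proj(f,[[.465,-.332,.095],[.465,-.332,0]]))
E
python3 -c "
import cv2
cv2.imwrite('pics/w1b.png',cv2.resize(cv2.imread('pics/w1.png'),(800,600)))"
```

```text
71.31955877287847 [ 0.39569096 -0.34246593  0.32039429] [ 0.2580875   0.03492346 -0.96549013]
t 1.4 tcp [ 0.4649 -0.3333  0.3398] width 0.0524 shift [  1.3   0.3 110.5] turn [ 0.01  0.   -0.03]
[[255.74690539 202.4409793 ]
 [255.38825879 179.38284868]]
```

View pics/w1b.png

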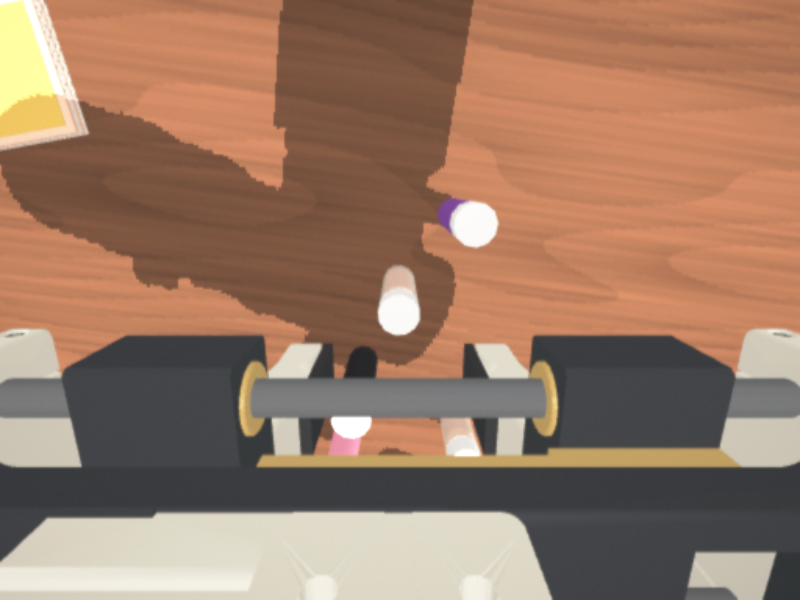

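The clear vial's cap is at wrist (255.4,201), against a predicted (255.7,202.4), so it agrees to about 1 mm. The fingers straddle it cleanly. I'll go down and grip.

Emit:
drive_tool(
  moves=[
    [1, 0, 55, 0, 0, 0, -0.2],
    [1, 0, 95, 0, 0, 0, -0.2],
    [1, 0, 110, 0, 0, 0, -0.2],
    [1, 0, 110, 0, 0, 0, -0.2],
    [1, 0, 110, 0, 0, 0, 0.8],
    [1, 0, 110, 0, 0, 0, 0.8],
    [1, 0, 110, 0, 0, 0, 0.8],
    [1, 0, 110, 0, 0, 0, 0.8],
    [1, 0, 55, 0, 0, 0, 0.8],
    [1, 0, -5, 0, 0, 0, 0.8],
  ],
)

```text
t: 2.65
eef_pos: [0.4651, -0.3314, 0.3452]
ee_rot: [-3.139, -0.001, 1.707]
force: [2.1, -1.1, -0.3]
width: 0.0235
```

```bash
python3 - <<'E'
from go import *
go([.6312,-.1188,.17],1.7058)
E
```

```text
t 2.65 tcp [ 0.4651 -0.3314  0.3452] width 0.0235 shift [188.1 193.5  15.7] turn [-0.14 -0.06  0.06]
```

Emit:
drive_tool(
  moves=[
    [188, 193, 5, 0, 0, 0, 0.8],
    [188, 193, 15, 0, 0, 0, 0.8],
    [188, 193, 15, 0, 0, 0, 0.8],
    [188, 193, 15, 0, 0, 0, 0.8],
    [188, 193, 15, 0, 0, 0, 0.8],
    [188, 193, 15, 0, 0, 0, 0.8],
    [188, 193, 15, 0, 0, 0, 0.8],
  ],
)

```text
t: 3.52
eef_pos: [0.6305, -0.1198, 0.3296]
ee_rot: [-3.141, -0.0, 1.706]
force: [-0.1, 0.1, -0.3]
width: 0.0235
```

```bash
python3 - <<'E'
from go import *
from crop import *
go([.6312,-.1188,.082],1.7058)
f=grab('wrist','w2'); s=grab('scene','s2'); t=grab('top','t2')
g=get_state()['eef_pos']-[0,0,tcp_to_grasp]
H1=[.6312,-.1188,.042]
print('wrist',proj(f,[H1,[.5724,-.1269,.042],g+[0,0,-.07],g+[0,0,.025]]).round(1)); print('scene',proj(s,[H1,g+[0,0,.025],g+[0,0,-.07]]).round(1))
mosaic([tile(f,192,140,128,96),tile(f,150,0,200,150),tile(s,180,220,80,60),tile(t,290,150,60,45)],'m3')
E
```

```text
t 3.525 tcp [ 0.6305 -0.1198  0.3296] width 0.0235 shift [ 0.9  0.9 88.3] turn [-0.04 -0.    0.02]
wrist [[255.2 190.8]
 [255.1 132.2]
 [253.8 207.9]
 [253.4 270.3]]
scene [[215.2 269. ]
 [210.  224.8]
 [212.9 253.2]]
```

View pics/m3.png

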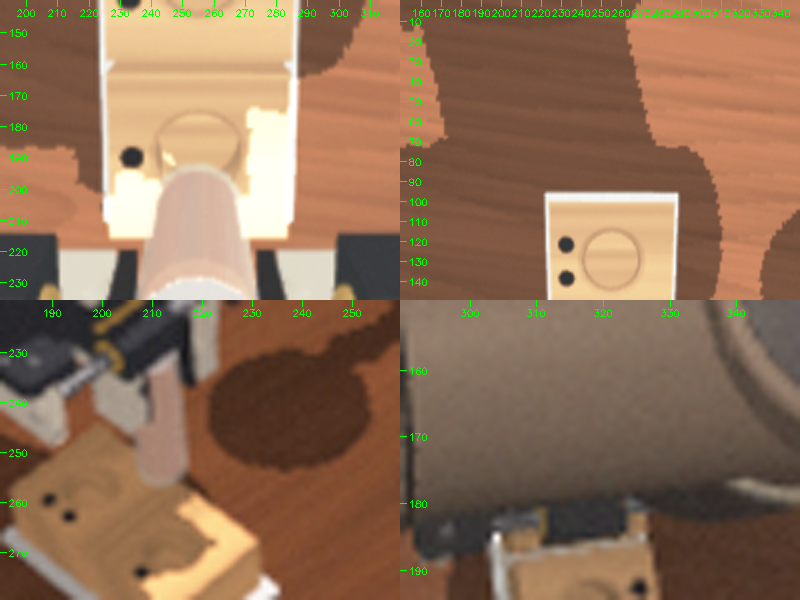

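The vial's lower end is at wrist u≈255.0 and the hole's centre at u≈254.9. In v both sit about 2 px above prediction, so the vial is aligned to within about 0.5 mm. Lowering.

Emit:
drive_tool(
  moves=[
    [0.3, 0.5, 40, 0, 0, 0, 0.8],
    [0.3, 0.5, 52, 0, 0, 0, 0.8],
    [0.3, 0.5, 60, 0, 0, 0, 0.8],
    [0.3, 0.5, 68, 0, 0, 0, 0.8],
    [0.3, 0.5, 76, 0, 0, 0, 0.8],
    [0.3, 0.5, 76, 0, 0, 0, 0.8],
  ],
)

```text
t: 4.42
eef_pos: [0.6314, -0.1187, 0.2532]
ee_rot: [-3.141, -0.0, 1.707]
force: [-0.3, 0.2, -0.3]
width: 0.0235
```

Emit:
drive_tool(
  moves=[
    [0, 0, 8, 0, 0, 0, 0.8],
    [0, 0, 12, 0, 0, 0, 0.8],
    [0, 0, 12, 0, 0, 0, 0.8],
    [0, 0, 12, 0, 0, 0, -0.1],
    [0, 0, 12, 0, 0, 0, -0.1],
    [0, 0, 12, 0, 0, 0, -0.1],
    [0, 0, 12, 0, 0, 0, -0.1],
    [0, 0, -40, 0, 0, 0, -0.2],
    [0, 0, -95, 0, 0, 0, -0.2],
    [0, 0, -95, 0, 0, 0, -0.2],
  ],
)

```text
t: 5.68
eef_pos: [0.6329, -0.1189, 0.3542]
ee_rot: [3.133, 0.001, 1.707]
force: [-0.4, -0.3, 0.0]
width: 0.0523
```

```bash
python3 - <<'E'
from go import *
f=grab('wrist','w3')
X=[.6314,-.1187,.107]
print(proj(f,[X,[.6314,-.1187,.012],[.6314,-.1187,.042]]).round(1), dep(f,*proj(f,X)[0]))
u,v=proj(f,X)[0]
m=f['range_z'][int(v)-25:int(v)+25,int(u)-30:int(u)+30]
# points at cap height
vv,uu=np.mgrid[int(v)-30:int(v)+30,int(u)-30:int(u)+30]
P=np.array([dep(f,a,b) for a,b in zip(uu.ravel(),vv.ravel())]); 
k=(P[:,2]>.09)&(np.hypot(P[:,0]-.6314,P[:,1]+.1187)<.03); print(np.median(P[k],0),k.sum(),P[k][:,2].max())
top=k&(P[:,2]>P[k][:,2].max()-.006); print('top centre',(P[top].max(0)+P[top].min(0))/2)
go([.574,-.2707,.19],1.7058)
E
```

```text
[[255.2 197.4]
 [255.1 175.1]
 [255.1 180.7]] [ 0.63131822 -0.11871152  0.10727516]
[ 0.62779531 -0.11901275  0.10748834] 621 0.10932197534738
top centre [ 0.62968662 -0.11866259  0.10637763]
t 5.725 tcp [ 0.632  -0.1187  0.3512] width 0.0527 shift [-142.7  -78.     1.6] turn [0.28 0.01 0.06]
```

The cap is at z = 0.107 m, so the tall vial is seated and let go. Next, the short vial.

Emit:
drive_tool(
  moves=[
    [-143, -78, 2, 0, 0, 0, -0.2],
    [-143, -78, 2, 0, 0, 0, -0.2],
    [-143, -78, 2, 0, 0, 0, -0.2],
    [-143, -78, 2, 0, 0, 0, -0.2],
    [-143, -78, 2, 0, 0, 0, -0.2],
  ],
)

```text
t: 6.35
eef_pos: [0.5734, -0.271, 0.3455]
ee_rot: [-3.14, -0.001, 1.706]
force: [0.2, -0.2, -0.8]
width: 0.0528
```

```bash
python3 - <<'E'
from go import *
from crop import *
f=grab('wrist','w4')
X=[.574,-.2707,.07]
u,v=proj(f,X)[0]; print(u,v,dep(f,u,v))
# white cap blob centre near prediction
im=f['img'].astype(int); m=((im.min(2)>215)&((im.max(2)-im.min(2))<25)).astype(np.uint8)
n,l,st,c=cv2.connectedComponentsWithStats(m)
for i in range(1,n):
    if st[i,4]>60 and np.hypot(c[i][0]-u,c[i][1]-v)<40: print(st[i],c[i], onz(f,*c[i],.07))
go([.574,-.2707,.056],1.7058)
E
```

```text
254.38965249512006 193.91622476268253 [ 0.57400807 -0.2706989   0.06997038]
[243 179  23  25 464] [253.85560345 191.20905172] [ 0.57131443 -0.27159625  0.07      ]
t 6.4 tcp [ 0.5737 -0.2705  0.3458] width 0.0526 shift [ -0.3   0.4 130.5] turn [-0.06 -0.03  0.07]
```

The cap sits 2 px from prediction, which is the wrist camera's usual offset. I'll go down and grip.

Emit:
drive_tool(
  moves=[
    [0, 0, 60, 0, 0, 0, -0.2],
    [0, 0, 110, 0, 0, 0, -0.2],
    [0, 0, 130, 0, 0, 0, -0.2],
    [0, 0, 130, 0, 0, 0, -0.2],
    [0, 0, 130, 0, 0, 0, 0.8],
    [0, 0, 130, 0, 0, 0, 0.8],
    [0, 0, 130, 0, 0, 0, 0.8],
    [0, 0, 130, 0, 0, 0, 0.8],
    [0, 0, 70, 0, 0, 0, 0.8],
    [0, 0, 15, 0, 0, 0, 0.8],
    [0, 0, 15, 0, 0, 0, 0.8],
  ],
)

```text
t: 7.78
eef_pos: [0.5749, -0.2715, 0.3373]
ee_rot: [3.133, 0.004, 1.707]
force: [-1.0, 0.0, 0.0]
width: 0.0234
```

```bash
python3 - <<'E'
from go import *
go([.5724,-.1269,.16],1.7058)
E
```

```text
t 7.775 tcp [ 0.5749 -0.2715  0.3373] width 0.0234 shift [143.7  17.   17.7] turn [0.5  0.21 0.08]
```

Emit:
drive_tool(
  moves=[
    [142.5, 18, 11, 0, 0, 0, 0.8],
    [142.5, 18, 11, 0, 0, 0, 0.8],
    [142.5, 18, 11, 0, 0, 0, 0.8],
    [142.5, 18, 11, 0, 0, 0, 0.8],
    [142.5, 18, 11, 0, 0, 0, 0.8],
    [142.5, 18, 11, 0, 0, 0, 0.8],
  ],
)

```text
t: 8.52
eef_pos: [0.5722, -0.1285, 0.3205]
ee_rot: [-3.141, 0.0, 1.705]
force: [-0.2, -1.2, -0.1]
width: 0.0236
```

```bash
python3 - <<'E'
from go import *
from crop import *
go([.5724,-.1269,.068],1.7058)
f=grab('wrist','w5'); s=grab('scene','s5')
g=get_state()['eef_pos']-[0,0,tcp_to_grasp]
print('wrist',proj(f,[[.5724,-.1269,.042],g+[0,0,-.056],g+[0,0,.014]]).round(1))
mosaic([tile(f,192,140,128,96),tile(f,192,200,128,96),tile(s,170,220,80,60),tile(s,180,200,120,90)],'m4')
E
```

```text
t 8.525 tcp [ 0.5722 -0.1285  0.3205] width 0.0236 shift [ 1.5  0.5 93.2] turn [-0.01  0.   -0.03]
wrist [[255.9 192.6]
 [254.5 213.4]
 [254.6 258.5]]
```

View pics/m4.png

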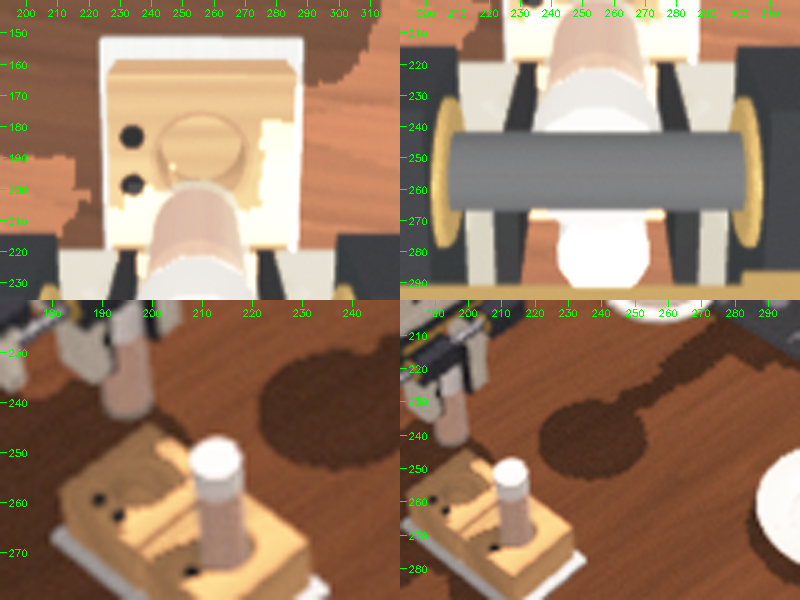

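The tall vial stands in the one-dot hole. The short vial is 1.2 px left of the two-dot hole (254.5 against 255.7), so I'll shift +1.3 mm and lower.

Emit:
drive_tool(
  moves=[
    [1.3, 0.5, 40, 0, 0, 0, 0.8],
    [1.3, 0.5, 58, 0, 0, 0, 0.8],
    [1.3, 0.5, 66, 0, 0, 0, 0.8],
    [1.3, 0.5, 74, 0, 0, 0, 0.8],
    [1.3, 0.5, 82, 0, 0, 0, 0.8],
    [1.3, 0.5, 82, 0, 0, 0, 0.8],
  ],
)

```text
t: 9.38
eef_pos: [0.5724, -0.1261, 0.2384]
ee_rot: [-3.141, -0.0, 1.707]
force: [-0.3, -0.2, -0.7]
width: 0.0235
```

Emit:
drive_tool(
  moves=[
    [0, 0, 7, 0, 0, 0, 0.8],
    [0, 0, 10.5, 0, 0, 0, 0.8],
    [0, 0, 10.5, 0, 0, 0, 0.8],
    [0, 0, 10.5, 0, 0, 0, -0.1],
    [0, 0, 10.5, 0, 0, 0, -0.1],
    [0, 0, 10.5, 0, 0, 0, -0.1],
    [0, 0, 10.5, 0, 0, 0, -0.1],
    [0, 0, -50, 0, 0, 0, -0.1],
    [0, 0, -110, 0, 0, 0, -0.1],
    [0, 0, -160, 0, 0, 0, 1],
    [0, 0, -165, 0, 0, 0, 1],
    [0, 0, -165, 0, 0, 0, 1],
  ],
)

```text
t: 10.88
eef_pos: [0.5722, -0.126, 0.4036]
ee_rot: [3.141, -0.0, 1.707]
force: [-0.7, 0.0, -0.7]
width: 0.0238
```

```bash
python3 - <<'E'
from go import *
f=grab('wrist','w6')
for X in ([.5724,-.1261,.082],[.6314,-.1187,.107]):
    u,v=proj(f,X)[0]; print(u,v,dep(f,u,v-2))
go([.553,.2375,.26],1.7058)
E
```

```text
254.13843813105348 182.44564663010664 [ 0.57004103 -0.12641911  0.08203785]
253.60933272559262 238.91667535237602 [ 0.62856073 -0.11908015  0.10791872]
t 10.925 tcp [ 0.5721 -0.126   0.4026] width 0.02 shift [362.7  30.2 -16.6] turn [-0.08 -0.03  0.04]
```

Both vials are seated (caps at 0.082 and 0.108 m). Next I'll look at the scale from above on the way to the button.

```bash
python3 - <<'E'
from go import *
go([.655,.33,.26],1.7058)
E
```

```text
t 10.925 tcp [ 0.5721 -0.126   0.4026] width 0.02 shift [440.6 143.8 -16.7] turn [-0.08 -0.03  0.04]
```

Emit:
drive_tool(
  moves=[
    [440, 144, -17, 0, 0, 0, 1],
    [440, 144, -17, 0, 0, 0, 1],
    [440, 144, -17, 0, 0, 0, 1],
    [440, 144, -17, 0, 0, 0, 1],
    [440, 144, -17, 0, 0, 0, 1],
    [440, 144, -17, 0, 0, 0, 1],
    [440, 144, -17, 0, 0, 0, 1],
    [440, 144, -17, 0, 0, 0, 1],
    [440, 144, -17, 0, 0, 0, 1],
    [440, 144, -17, 0, 0, 0, 1],
    [440, 144, -17, 0, 0, 0, 1],
  ],
)

```text
t: 12.3
eef_pos: [0.6556, 0.3283, 0.4203]
ee_rot: [-3.141, 0.0, 1.706]
force: [-0.3, -0.1, -0.1]
width: 0.0006
```

```bash
python3 - <<'E'
from go import *
from crop import *
print(get_state()['eef_pos'])
f=grab('wrist','w7')
q=proj(f,[[.5754,.4311,.15],[.6023,.2456,.15],[.553,.2375,.172]]);print(q.round(1))
(a,b),(c,d)=q[0],q[1]
mosaic([tile(f,int(a)-32,int(b)-24,64,48),tile(f,int(c)-40,max(0,int(d)-30),80,60),tile(f,56,60,400,300),tile(f,int(q[2][0])-40,max(0,int(q[2][1])-30),80,60)],'m5')
E
```

```text
[0.6555757  0.32834263 0.42032056]
[[378.2 124.9]
 [172.4 127. ]
 [157.1  62.1]]
```

View pics/m5.png

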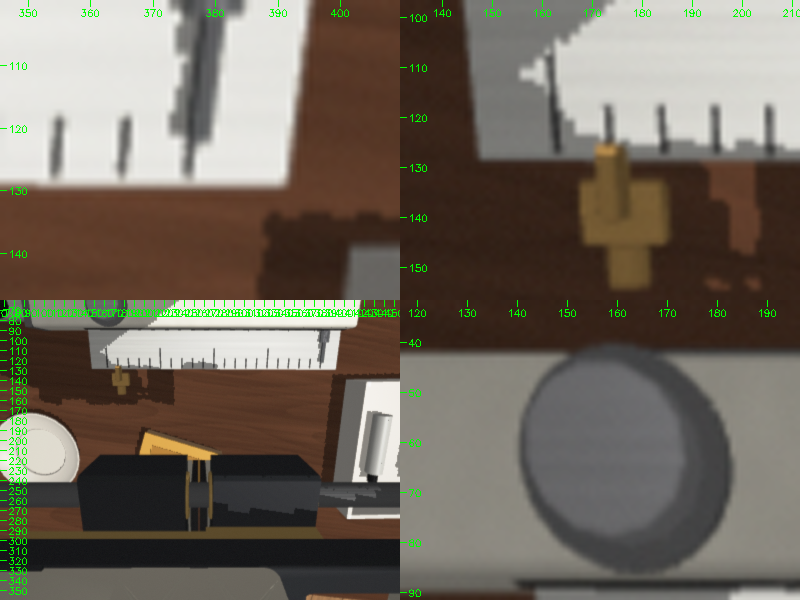

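The wrist view shows the pointer tip at about (378,122), with its shadow to the left, and the rider blade at about (173,126). I'll use the depth map for their 3D positions along the boom.

```bash
python3 - <<'E'
from go import *
f=load('wrist')
ex=np.array([.991,.1347,0]);ey=np.array([-.1347,.991,0])
# refine boom direction: front edge of scale (u,v) line, at scale height
e=[onz(f,u,v,dep(f,u,v-3)[2]) for u,v in ((155,127.5),(385,128.5))]; print('scale edge',e,np.arctan2(*(e[1]-e[0])[:2][::-1]))
def show(u0,u1,v0,v1):
    for v in range(v0,v1):
        print(v,' '.join('%d:%.0f/%.0f'%(u,1000*ey@dep(f,u,v),1000*dep(f,u,v)[2]) for u in range(u0,u1)))
show(372,383,114,126); print(); show(167,180,122,142)
E
```

```text
scale edge [array([0.60541501, 0.22718537, 0.14227382]), array([0.57739594, 0.44197021, 0.14173235])] 1.7005155700280903
114 372:347/141 373:348/141 374:348/143 375:349/142 376:350/141 377:349/146 378:350/145 379:352/145 380:352/145 381:355/141 382:356/142
115 372:347/142 373:347/142 374:348/142 375:349/142 376:350/143 377:350/146 378:350/146 379:351/145 380:352/146 381:354/143 382:356/142
116 372:346/142 373:348/141 374:349/141 375:349/143 376:350/143 377:349/146 378:351/145 379:351/146 380:353/145 381:354/143 382:356/142
117 372:347/141 373:347/143 374:348/142 375:350/141 376:350/144 377:350/145 378:351/146 379:352/144 380:354/143 381:356/141 382:356/142
118 372:347/141 373:347/143 374:349/141 375:350/141 376:350/144 377:350/145 378:351/145 379:352/145 380:355/141 381:355/142 382:356/142
119 372:347/142 373:348/142 374:349/141 375:350/142 376:349/145 377:350/146 378:351/145 379:352/145 380:354/142 381:355/143 382:357/141
120 372:347/142 373:348/142 374:349/142 375:350/141 376:350/144 377:350/146 378:351/144 379:352/145 380:355/141 381:355/142 382:357/141
121 372:347/142 373:348/142
[... 3091 characters left out ...]
:163/150 175:164/149 176:164/147 177:164/144 178:164/141 179:165/141
138 167:109/1 168:155/141 169:155/141 170:156/141 171:157/141 172:161/149 173:162/149 174:163/150 175:164/150 176:164/147 177:164/144 178:164/140 179:165/142
139 167:108/1 168:154/141 169:156/141 170:157/142 171:158/142 172:161/149 173:162/149 174:163/149 175:163/148 176:164/148 177:164/144 178:164/141 179:165/140
140 167:108/1 168:155/142 169:156/143 170:156/141 171:158/142 172:161/150 173:162/150 174:162/149 175:163/149 176:164/148 177:164/143 178:164/140 179:166/143
141 167:109/2 168:155/142 169:155/140 170:157/142 171:158/142 172:158/141 173:161/148 174:162/149 175:161/140 176:162/142 177:163/141 178:164/141 179:165/142
```

Along the boom, the rider blade centre is at 162.3 mm and the pointer tip at 351.0 mm, so the draw is 188.7 mm (the top view gave 187.4; the allowed range is 140–190). The button is confirmed at (0.553, 0.2375). Next I'll move above it and press.

```bash
python3 - <<'E'
from go import *
go([.553,.2375,.2187],1.7032)
E
```

```text
t 12.35 tcp [0.6556 0.3283 0.4207] width 0.0005 shift [ -76.2 -113.9   42.7] turn [-0.01  0.01  0.14]
```

Emit:
drive_tool(
  moves=[
    [-76, -114, 20, 0, 0, 0, 1],
    [-76, -114, 42, 0, 0, 0, 1],
    [-76, -114, 55, 0, 0, 0, 1],
    [-76, -114, 64, 0, 0, 0, 1],
    [-76, -114, 68, 0, 0, 0, 1],
    [-76, -114, 72, 0, 0, 0, 1],
    [-76, -114, 75, 0, 0, 0, 1],
    [-76, -114, 78, 0, 0, 0, 1],
    [-76, -114, 79, 0, 0, 0, 1],
    [-76, -114, 79, 0, 0, 0, 1],
  ],
)

```text
t: 13.6
eef_pos: [0.5534, 0.2391, 0.3424]
ee_rot: [3.14, -0.001, 1.707]
force: [2.4, 0.0, 4.1]
width: 0.0006
```

Emit:
drive_tool(
  moves=[
    [0, 0, 1, 0, 0, 0, 1],
    [0, 0, 2, 0, 0, 0, 1],
    [0, 0, 2.5, 0, 0, 0, 1],
    [0, 0, 2.5, 0, 0, 0, 1],
  ],
)

```text
t: 14.1
eef_pos: [0.5533, 0.239, 0.3422]
ee_rot: [3.138, -0.001, 1.708]
force: [-5.0, -1.0, 20.3]
width: 0.0006
```

The force rose to 20 N with no further travel, so the button is at its stop. Next I'll hover over the post.

```bash
python3 - <<'E'
from go import *
go([.564,.1435,.298],1.7032)
E
```

```text
t 14.1 tcp [0.5533 0.239  0.3422] width 0.0006 shift [ -96.    -2.  -115.2] turn [ 0.2  -0.06  0.26]
```

Emit:
drive_tool(
  moves=[
    [0, 0, -60, 0, 0, 0, 1],
    [-40, -1, -117, 0, 0, 0, 0],
    [-96, -2, -117, 0, 0, 0, -0.2],
    [-96, -2, -117, 0, 0, 0, -0.2],
    [-96, -2, -117, 0, 0, 0, -0.2],
    [-96, -2, -117, 0, 0, 0, -0.2],
  ],
)

```text
t: 14.85
eef_pos: [0.5638, 0.1441, 0.4553]
ee_rot: [-3.14, 0.0, 1.708]
force: [-0.7, 0.8, 0.7]
width: 0.045
```

```bash
python3 - <<'E'
from go import *
from crop import *
f=grab('wrist','w8')
X=[.564,.1435,.212]
q=proj(f,[X,[.553,.2375,.164],[.553,.2375,.172]]);print(q.round(1)); u,v=q[0]
print(dep(f,u,v), 'button', dep(f,q[1][0],q[1][1]-2) if 0<q[1][1]<384 and q[1][0]<512 else None)
vv,uu=np.mgrid[int(v)-30:int(v)+25,int(u)-40:int(u)+40]
P=np.array([dep(f,a,b) for a,b in zip(uu.ravel(),vv.ravel())]); k=abs(P[:,2]-.212)<.006
print(k.sum(),(P[k].max(0)+P[k].min(0))/2,np.ptp(P[k],axis=0), uu.ravel()[k].min(),uu.ravel()[k].max(),vv.ravel()[k].min(),vv.ravel()[k].max())
go([.564,.1435,.193],1.7032)
mosaic([tile(f,int(u)-64,int(v)-48,128,96),tile(f,56,84,400,300),tile(f,int(q[1][0])-64,max(0,int(q[1][1])-60),128,96),tile(f,192,150,128,96)],'m6')
E
```

```text
[[253.7 203.1]
 [343.8 191.2]
 [346.4 193.2]]
[0.56368487 0.1434603  0.21301733] button [0.55097213 0.23719681 0.16353001]
470 [0.56484979 0.14376875 0.21036208] [0.02144097 0.02138689 0.0080132 ] 242 266 191 215
t 14.9 tcp [0.5638 0.1443 0.4554] width 0.0484 shift [ -0.7   0.2 103.1] turn [-0.08  0.02  0.27]
```

View pics/m6.png

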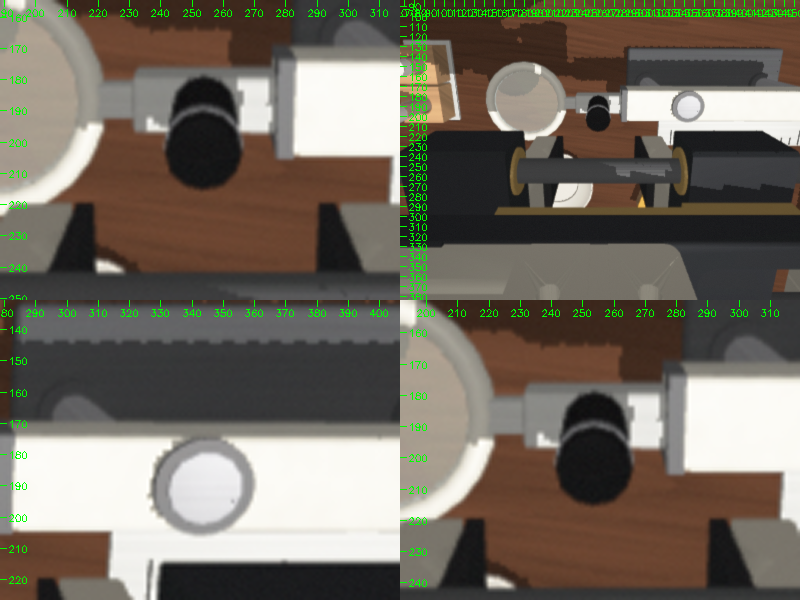

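The button top is now at z = 0.1635 m, so it is fully down. The post is at (0.5642, 0.1436) between the open fingers. I'll go down and grip.

Emit:
drive_tool(
  moves=[
    [-0.5, 0.3, 50, 0, 0, 0, -0.2],
    [-0.5, 0.3, 90, 0, 0, 0, -0.2],
    [-0.5, 0.3, 103, 0, 0, 0, -0.2],
    [-0.5, 0.3, 103, 0, 0, 0, -0.2],
    [-0.5, 0.3, 103, 0, 0, 0, 0.9],
    [-0.5, 0.3, 103, 0, 0, 0, 0.9],
    [-0.5, 0.3, 103, 0, 0, 0, 0.9],
    [-0.5, 0.3, 103, 0, 0, 0, 0.9],
    [-0.5, 0.3, 103, 0, 0, 0, 0.9],
  ],
  grip_force=30,
)

```text
t: 16.02
eef_pos: [0.5644, 0.143, 0.3538]
ee_rot: [3.141, -0.0, 1.707]
force: [-1.7, 1.1, 4.2]
width: 0.0214
```

Emit:
drive_tool(
  moves=[
    [-15, 0, 0, 0, 0, 0, 0.9],
    [-40, 0, 0, 0, 0, 0, 0.9],
    [-65, 0, 0, 0, 0, 0, 0.9],
    [-90, 0, 0, 0, 0, 0, 0.9],
    [-115, 0, 0, 0, 0, 0, 0.9],
    [-140, 0, 0, 0, 0, 0, 0.9],
    [-160, 0, 0, 0, 0, 0, 0.9],
    [-175, 0, 0, 0, 0, 0, 0.9],
    [-183, 0, 0, 0, 0, 0, 0.9],
    [-187, 0, 0, 0, 0, 0, 0.9],
    [-187, 0, 0, 0, 0, 0, 0.9],
    [-187, 0, 0, 0, 0, 0, 0.9],
  ],
)

```text
t: 17.52
eef_pos: [0.5893, -0.0425, 0.3537]
ee_rot: [-3.141, -0.0, 1.707]
force: [-4.2, 3.5, 6.7]
width: 0.0216
```

```bash
python3 - <<'E'
from go import *
from crop import *
st=get_state(); ey=np.array([-.132,.991]); print(st['eef_pos'],st['force'],st['width'],'draw',(np.array([.5644,.143])-st['eef_pos'][:2])@ey*1000)
s=grab('scene','s9');t=grab('top','t9');f=grab('wrist','w9')
mosaic([tile(s,290,130,96,72),tile(t,160,165,60,45),tile(s,300,155,48,36),tile(f,312,120,200,150)],'m7')
E
```

```text
[ 0.58925111 -0.04245783  0.35372756] [-4.15369713  3.48446217  6.73618423] 0.02156333138112269 draw 187.06905950613236
```

View pics/m7.png

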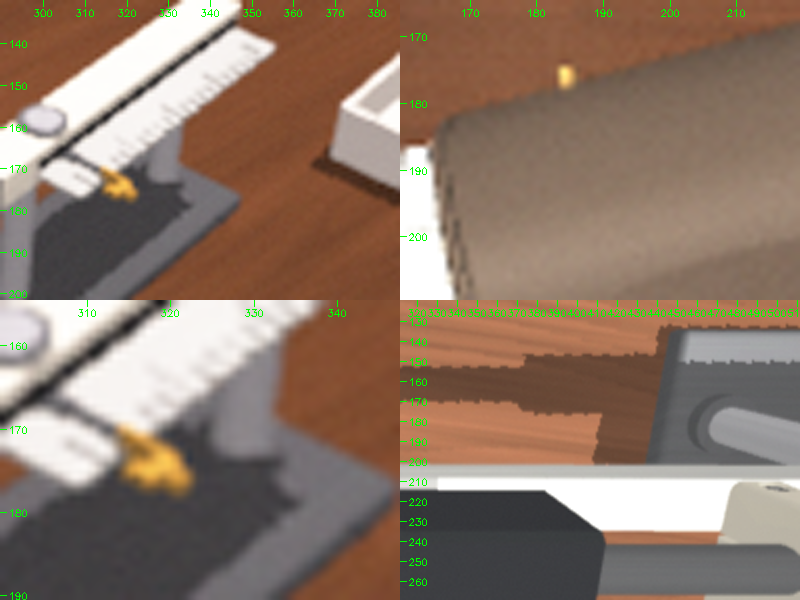

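In the scene view the dark pointer bar ends at the rider blade (about (313,170)), so it is close. The draw is 187.1 mm. I'll add 1.2 mm and check the residual from the scene camera's depth and image.

Emit:
drive_tool(
  moves=[
    [-1.2, 0, 0, 0, 0, 0, 0.9],
    [-1.2, 0, 0, 0, 0, 0, 0.9],
    [-1.2, 0, 0, 0, 0, 0, 0.9],
    [-1.2, 0, 0, 0, 0, 0, 0.9],
  ],
)

```text
t: 18.18
eef_pos: [0.5894, -0.0435, 0.3537]
ee_rot: [-3.141, -0.0, 1.707]
force: [-4.8, 3.1, 7.4]
width: 0.0216
```

```bash
python3 - <<'E'
from go import *
from crop import *
st=get_state(); ex=np.array([.991,.132,0]);ey=np.array([-.132,.991,0]); print(st['eef_pos'],st['force'],st['width'],'draw',(np.array([.5644,.143])-st['eef_pos'][:2])@ey[:2]*1000)
w=np.load('last_wrist.npy',allow_pickle=True).item()
s=grab('scene','s10')
# rider (world) and boom-frame numbers from view w7: blade ey=.1623 with old ey; convert through x of rider
eo=np.array([-.1347,.991]);exo=np.array([.991,.1347])
rid=np.r_[exo*.629+eo*.1623*0+0,0]
import itertools
xr=.6025; yr=(.1623+.1347*xr)/.991; R=np.array([xr,yr,.142]); print('rider',R)
L=[R+a*ex for a in (-.045,-.02,-.002)]  # line through the rider, pointer height 145
for dy in(-.004,0,.004): print(dy,proj(s,[p+[0,0,.004]+dy*ey for p in L]).round(1).tolist())
u0,v0=290,150
c=cv2.resize(s['img'][v0:v0+36,u0:u0+48,::-1],(800,600),interpolation=cv2.INTER_CUBIC); k=800/48
for dy,col in((-.004,(255,0,0)),(0,(0,255,0)),(.004,(0,0,255))):
    q=((proj(s,[p+[0,0,.004]+dy*ey for p in L])-[u0,v0]+.5)*k).astype(int)
    for p in q: cv2.circle(c,tuple(map(int,p)),3,col,-1)
cv2.imwrite('pics/m8.png',c)
E
```

```text
[ 0.5894023  -0.04351008  0.35374863] [-4.79387643  3.05097934  7.35192133] 0.021579180228483475 draw 188.13179410319697
rider [0.6025     0.24566776 0.142     ]
-0.004 [[301.1, 164.4], [308.3, 168.2], [313.6, 170.9]]
0 [[302.0, 163.8], [309.2, 167.5], [314.5, 170.2]]
0.004 [[302.9, 163.1], [310.1, 166.9], [315.3, 169.6]]
```

View pics/m8.png

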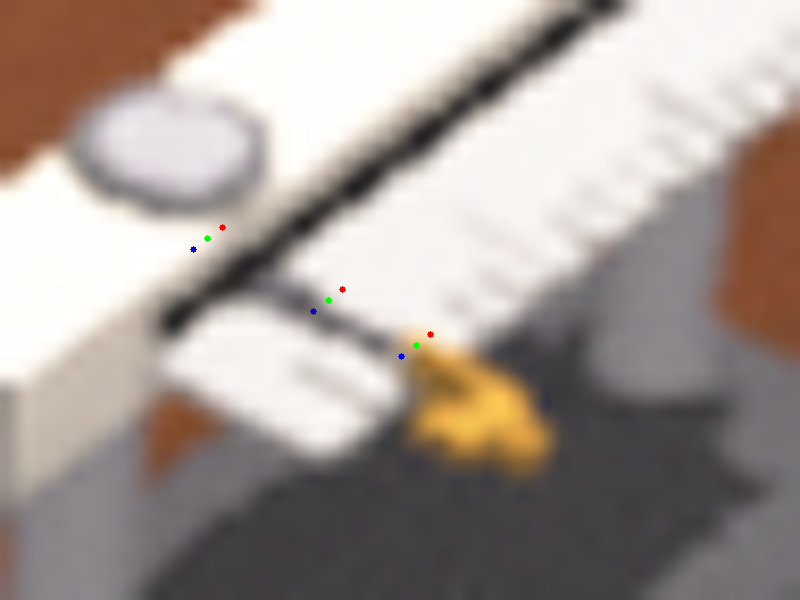

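The pointer bar in the scene view lies between the 0 and -4 mm marks, perhaps with its shadow included. I'll check the scale of my draw measurement against the 10 mm ticks in the close view, and the scene camera's offset using the rider itself.

```bash
python3 - <<'E'
from go import *
from scipy.signal import find_peaks
# rebuild the w7 camera: the camera is fixed to the tool; use w9 frame's extrinsics relative to its TCP
w9=load('wrist'); im=cv2.imread('pics/w7.png')[:,:,::-1].astype(float).sum(2)/3
def T(p,e): M=np.eye(4);M[:3,:3]=Ro.from_euler('xyz',e).as_matrix();M[:3,3]=p;return M
st=get_state()
E=np.eye(4);E[:3,:3]=cv2.Rodrigues(np.array(w9['rvec'],float))[0];E[:3,3]=np.ravel(w9['tvec'])
CT=E@T([.5893,-.0425,.3537],[-3.141,0,1.707])          # tool->camera
f=dict(w9); E7=CT@np.linalg.inv(T([.6556,.3283,.4203],[-3.141,0,1.706]))
f['rvec']=cv2.Rodrigues(E7[:3,:3])[0];f['tvec']=E7[:3,3]
ey=np.array([-.132,.991,0])
row=im[121:126].mean(0); pk,_=find_peaks(-row,prominence=25); pk=pk[(pk>150)&(pk<392)]
sub=[]
for p in pk:
    a,b,c=row[p-1:p+2]; sub.append(p+.5*(a-c)/(a-2*b+c))
y=np.array([ey@onz(f,u,123.,.142)*1000 for u in sub]); print(np.round(sub,1)); print(y.round(1)); print(np.diff(y).round(1))
yp=ey@onz(f,378.2,120,.1453)*1000; yr=[ey@onz(f,u,128,.150)*1000 for u in (170.6,174.9)]; yw=ey@onz(f,177.3,131,.142)*1000
print('pointer',yp,'rider top edges',yr,'right wall foot',yw)
s=grab_frame('scene'); hs=s['img'][155:185,300:335].astype(int)
R=np.array([.6025,.2457,.150]); ex=np.array([.991,.132,0])
for z in(.142,.150): print(z,[proj(s,R*[1,1,0]+[0,0,z]+a*ex+b*ey).round(1).tolist()[0] for a in(-.004,.008) for b in(-.002,.002)])
m=(hs[...,0]-hs[...,2]>70)&(hs[...,0]>150)
for r in range(11,24): print(r+155,''.join('#' if x else '.' for x in m[r]),' '.join('%3d'%x for x in hs[r,4:24].sum(1)//3))
E
```

```text
[162.8 173.3 184.1 194.8 205.3 216.1 226.7 237.4 248.  258.7 269.3 280.
 290.7 301.3 312.  322.7 333.3 344.  354.7 365.3 376. ]
[153.1 163.  173.1 183.1 192.9 203.  213.  223.  233.  243.  252.9 262.9
 273.  282.9 292.9 303.  312.9 322.9 332.9 342.9 352.9]
[ 9.8 10.1 10.   9.9 10.1 10.  10.  10.  10.   9.9 10.  10.   9.9 10.
 10.   9.9 10.  10.   9.9 10. ]
pointer 353.1357687498506 rider top edges [np.float64(162.5006516151112), np.float64(166.42213075784412)] right wall foot 166.16841822389904
0.142 [[313.3, 171.4], [314.2, 170.8], [316.9, 173.3], [317.7, 172.6]]
0.15 [[313.6, 169.1], [314.4, 168.4], [317.1, 171.0], [318.0, 170.3]]
166 ...................................  44  84 115 180 224 237 243 243 244 243 244 244 244 244 232 219 231 236 220 188
167 ...................................  92 109 114 117 141 211 241 244 244 243 243 244 236 230 232 222 212 202 166 131
168 ................................... 195 191 157 115 110 152 210 232 240 242 243 243 232 211 226 236 220 164 126 112
169 ................................... 242 242 227 197 166 111 116 162 205 224 231 238 243 236 210
[... 400 characters left out ...]
...###.............. 240 242 242 242 236 220 208 218 229 207 131 106 102 102 142 166 152 103  64  63
174 ...............#######............. 215 231 240 243 243 244 238 209 178 153 107 118 140 145 161 173 171 138  71  63
175 ...............#######............. 138 178 216 233 241 244 238 212 146  83  83 127 153 170 172 162 160 149 109  71
176 .................######............ 115 120 140 181 218 227 199 134  83  65  77  91  98 135 140 119 133 143 120  74
177 ................................... 111 113 112 112 129 136 108  83  63  63  64  66  77  91  89  86  97 103  94  70
178 ................................... 113 104  97  84  71  73  64  65  65  65  64  64  66  71  69  68  75  81  75  67
```

The ticks come out at exactly 10.0 mm apart, so the 188.7 mm draw stands. The rider shows the scene camera is offset by about -3 mm here, which together with the shadow explains the apparent lag. I'll take one last overall look before handing in.

```bash
python3 - <<'E'
from crop import *
st=get_state(); print(st['t'],abs(st['qd']).max(),st['eef_pos'],st['width'])
s=load('scene'); cv2.imwrite('pics/m9.png',tile(s,130,100,256,192,800,600))
E
```

```text
18.275 0.0015495807910329293 [ 0.58939312 -0.04353772  0.35372326] 0.021468617322995726
```

View pics/m9.png

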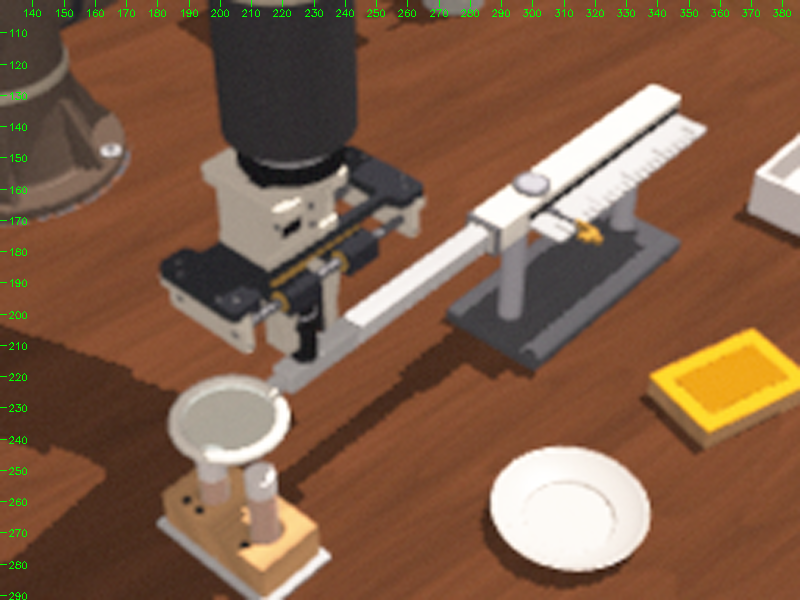

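Both vials stand in their holes under the lens, the post is gripped, and the pointer meets the rider at about (313,171). The bystanders in view, the saucer and panel, have not moved. Handing in.

```bash
python3 -c "
from station import job_done
print(job_done())"
```

```text
the job is handed in; nothing more can be done
None
```

I carried out every step in order and handed the job in at about 18.3 s of the 66 s allowed; the interface gave no verdict.

- **Vials:** I put the tall vial in the one-dot hole and the short vial in the two-dot hole and let both go. After release their caps measured 0.107 m and 0.082 m above the bench, which means both sit right down in their holes.
- **Lock button:** It went down to a hard stop at about 20 N, and its top then measured 0.1635 m, close to the 0.164 m expected when fully down.
- **Boom:** I gripped the post at 30 N and drew it 188.1 mm by the arm's own readings. The close wrist view, with the 10 mm ticks confirming its scale, asked for 188.7 mm. The post may have shifted about 0.6 mm as I gripped it, so I expect the pointer within about 1 mm of the rider. The arm was at rest at hand-in.

**Checks that disagreed:**
- The scene camera first showed the pointer 3 to 4.5 mm short of the rider. The rider itself appeared shifted by about 3 mm in that view, and the pointer's shadow explains roughly the rest, so I trusted the close measurement.
- The top view gave a draw of 187.4 mm.

In the last picture the saucer and panel were where they started. The brush jar was outside that crop, so I did not check it at the end.

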